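Zero the press stand, close the flow chamber and hold it shut

ROBOT

A 6-joint arm with a two-finger parallel gripper is mounted at the origin on the work surface. World frame = base frame: x ahead of the robot, y to its left, z up, the work surface at z = 0. Lengths are in m, angles in rad, forces in N, time in s.
With the tool pointing down it reaches from about 0.325 to 0.9 m from the base axis. Payload 3.5 kg.
Tool frame: the origin (TCP) lies midway between the tips of the shut fingers; the grasp point (between the pads) lies 19 mm behind it; z points along the fingers, y is the line along which they close (so a half turn about z gives the same grasp; the last joint's range is limited). The gripper opens to 85 mm and grips with 20 to 120 N. Pads are 22 mm wide; open, the fingers measure 114 mm over their backs; the gripper's body (76 mm by 85 mm) begins 54 mm behind the grasp point. The pads swing forward as they close: fully open they stand 13 mm farther back than shut.
Start: joints at [1.232, 0.276, -0.026, 1.268, 0, 1.467], TCP at [0.146, 0.608, 0.231] pointing down, gripper open.
Joint ranges: [-3.12, 3.12], [-0.85, 1.88], [-1.08, 1.24], [-1.95, 2.15], [-1.57, 1.53], [-3.14, 3.14]. Speed limits (rad/s): [2.57, 2.57, 3.14, 3.14, 3.14, 3.14].

INTERFACE

Orientations are given as a 3x3 rotation matrix whose columns are the frame's x, y, z axes.
In Python, from station import arm gives the robot as it stands.
- The arm moves only by the tool arm_command, never from a script. Its arguments are lists of equal length, an entry for each row: "gripper": the opening in per cent of the stroke, from 0 (shut) to 100 (fully open); "offset": the shift along the tool's x, y, z in cm, a list of three; "dr": the turn, a rotation vector about the tool's x, y, z in degrees, a list of three. In form: {"gripper": [gripper, ...], "offset": [[x, y, z], ...], "dr": [[ax, ay, az], ...]}. A call has 1 to 20 rows; each row is the pose to reach, as a shift and turn from the pose commanded when the call began, along the tool's axes at that moment; what a row does not reach only later rows make up. A row lasts 1/8 s, in which the tool goes at most 62.5 mm and 10.7 degrees, less where a joint would pass 70% of its speed; a pose out of reach is approached as far as the arm can. A call with a gripper value outside its range is refused whole. The fingers move at their own pace and stop on an object; "newtons" is the grip in N (left out, the last holds). Time passes only in rows, so rows that repeat a pose let the fingers close. It gives the time, the measured TCP pose, the force, the opening and the grip force at its end, in the units of the state.
- arm.get_state(): the state, without advancing time (a new reading comes with each control period).
- arm.grab_frame(name): name is "side" or "top"; returns (picture, depth): 400x640x3 uint8, red, green, blue; 400x640 float32, m along the optical axis (not along the pixel's ray), 0 where there is no reading.
- arm.calibration(name): a dict with "K" (3x3 intrinsics, pixels), "k1" (the pictures are not rectified: a ray, as slopes to the right and down, at radius r is drawn at 1 + k1 r^2 times it, then the intrinsics apply), "view" (4x4, takes a point from world to camera coordinates). Camera axes: x right, y up, looking along -z (the intrinsics and any distortion apply to the point x, -y, -z); pixel columns grow to the right and rows downward; lengths in m; the calibration is good to about 2 mm. A picture is of the moment at which its call begins. calibration takes no time and is no camera call.
- arm.hand_in(): hands the job in; it is judged then, once.
The state is a dict: "t": time; "q": joint angles; "joint_vel": joint speeds; "joint_efforts": joint torques, N m; "ee_pos": TCP position; "eef_rot": TCP orientation; "ft_force": force on the tool from outside, world axes, zero at the start; "moment": the same for the moment, N m; "gripper_width": finger opening in m; "grip_force": force on a finger pad.
Only numpy, scipy, OpenCV 4.12 (cv2) and the standard library are available. Lean on these libraries where they do the work, as an engineer would, in place of code of your own. Each camera call takes 0.05 s, during which the arm holds its last target. There are 200 camera calls.

TASK

Before the flow chamber is closed, zero the stand's load cell: twist the spring-return key on the white control box clockwise to its stop, then let go so that it springs back. Then fit the loose upper chamber half onto the two dowels of the lower half, hose barbs at the same end, and push the pair straight down until the sprung lower half is at its bottom stop. Finish while still gripping the upper half and holding it pressed down there (do not let go), and leave the bottle, beaker and tip box where they stand.

Things in the scene. Friction and masses are not known exactly. Their poses are not given: they have to be found in the camera images.
- control_box: White painted box fixed on the bench, 100 (x) by 120 (y) by 55 mm high, with a black bar-shaped key on top at its centre. It stands on one side of the press stand (left or right varies). Origin: centre of its underside, z up.
- key_grip (a point): Grip point of the black key, on its vertical turning axis, 83 mm above the bench. The key is an upright bar 40 mm long (this point's x axis, which turns with the key), 12 mm thick (y); its top is 7 mm above this point, its foot 23 mm below, on a collar 28 mm across and 5 mm high on the box. A white line on top marks its -x end.
- key (a joint): Turning angle of the key: 0 at rest (key along the box's x axis), growing as it turns clockwise seen from above, stop at 1.0 rad. A spring returns it to 0 when released: about 0.03 N m at rest, 0.10 N m at the stop.
- stand: Grey press stand fixed on the bench: base plate 105 (x) by 150 (y) by 22 mm high, carrying the sprung aluminium lower chamber half. Origin: centre of its underside, z up; x and y axes parallel to those of the lower half.
- seat_face (a point): Centre of the top (parting) face of the lower half, 60 mm above the bench unpressed; z up. Lower half: aluminium block 70 (x) by 120 (y) by 28 mm high, two round steel dowels 16 mm proud of this face, top 5 mm tapered: 12 mm thick at y = +44 mm, 8 mm at y = -44 mm. It only slides straight down.
- lower_half (a joint): How far the lower chamber half is pushed down on its springs, m: 0 at the top, bottom stop at 0.008. The push needed (weight of the upper half included) is about 3 N to start and 15 N at the bottom stop.
- lower_barb (a point): Outer end of the brass hose barb of the lower half, on its +y end (20 mm long, 14 mm below the parting face).
- upper_half: Loose aluminium upper chamber half, parting face down: plate 70 (x) by 120 (y) by 20 mm, vertical through holes 14.5 mm wide at y = +44 mm and 10.5 mm at y = -44 mm; on top a central grip rib 22 mm thick (x), 60 long (y), 34 high. Origin: centre of its underside, z up (rib's top 54 mm above). Starts with its barb within 30 degrees of world +y, left or right of the stand. 0.4 to 0.65 kg.
- upper_barb (a point): Outer end of the brass hose barb of the upper half, on its +y end (20 mm long, 10 mm above the parting face).
- bottle: Bystander: amber bottle, 56 mm across, 120 mm high. Origin: centre of its underside.
- beaker: Bystander: glass beaker, 68 mm across, 85 mm high. Origin: centre of its underside.
- tip_box: Bystander: grey pipette-tip box, 80 by 115 by 45 mm. Origin: centre of its underside.

How it is judged:
On the way, in this order (a step that is already met when the one before it is completed fails the run):
1. the key is turned to its stop, the chamber still open (value of joint key above 0.93 rad and contact force between upper_half and stand below 0.1 N), for 0.1 s.
2. the key is let go and has sprung back (value of joint key below 0.08 rad and contact force between the fingers and control_box below 0.1 N), for 0.2 s.
3. the upper half sits on the dowels, flush on the lower half (horizontal distance between upper_half and seat_face below 0.003 m and horizontal distance between upper_barb and lower_barb below 0.006 m and z of upper_half in the frame of seat_face between -0.002 and 0.002 m and angle between the z axis of upper_half and the z axis of seat_face, either way round below 0.04 rad), for 0.1 s.
At the end, for the whole second after the job is handed in: Throughout: upper half on the dowels (centre within 3 mm, barb ends 6 mm, face 2 mm and 0.04 rad of flush), lower half down at least 6.5 of 8 mm, halves pressed together over 8 N, fingers still on the upper half (over 3 N), key at rest (under 0.08 rad) (all of step 3 and value of joint lower_half above 0.0065 m and contact force between upper_half and stand above 8 N and contact force between the fingers and upper_half above 3 N and value of joint key below 0.08 rad); the arm keeps its last pose, push and grip.
It fails at once if the bottle is moved more than 25 mm (distance of bottle from where it was at the start of the episode above 0.025 m).
It fails at once if the beaker is moved more than 25 mm (distance of beaker from where it was at the start of the episode above 0.025 m).
It fails at once if the tip box is moved more than 25 mm (distance of tip_box from where it was at the start of the episode above 0.025 m).
It also fails if it takes over 64 s, if anything falls off the work surface, if the arm or the gripper's body presses on something with over 40 N, if the wrist force passes 120 N, or if a joint passes its speed limit or range.

## Working session

There is one attempt and no reset: what is moved stays moved. The work goes in short steps, Python scripts to look and compute and a tool call to move; the robot and the scene stay as the last step left them, time stands still between calls to the robot, and variables do not carry over. Pictures are saved under pics/ and viewed, at most 10 in all, crops included, and the job is handed in when it is done.

Besides the shell and the picture viewer there is one more tool, called after "Request:" by a JSON object that holds its "name" and its "arguments", one argument or row to a line. arm_command: Moves the arm, as the interface text tells. Its arguments: {"type":"object","properties":{"gripper":{"type":"array","items":{"type":"number"}},"offset":{"type":"array","items":{"type":"array","items":{"type":"number"}}},"dr":{"type":"array","items":{"type":"array","items":{"type":"number"}}},"newtons":{"type":"number"}},"required":["gripper","offset","dr"]}

```bash
mkdir -p pics; ls; python3 - <<'E'
from station import arm
import cv2,numpy as np
s=arm.get_state(); print(s['t'],s['ee_pos'],s['eef_rot'],s['gripper_width'])
for n in('top','side'):
    p,d=arm.grab_frame(n); c=arm.calibration(n); print(n,c)
    cv2.imwrite(f'pics/{n}0.png',p[:,:,::-1]); np.savez(f'{n}0.npz',p=p,d=d)
E
```

```text
pics
0.0 [0.14575444 0.60695534 0.23015229] [[-9.72335859e-01  2.33586138e-01 -7.02766982e-04]
 [ 2.33587118e-01  9.72333586e-01 -2.11098829e-03]
 [ 1.90226337e-04 -2.21674693e-03 -9.99997525e-01]] 0.08524204324081884
top {'K': array([[444.95809329,   0.        , 317.5611426 ],
       [  0.        , 444.95809329, 200.37183937],
       [  0.        ,   0.        ,   1.        ]]), 'k1': -0.038766763477690876, 'view': array([[ 0.00480929, -0.99991129,  0.01242119,  0.03932751],
       [ 0.98946962,  0.00655523,  0.14459216, -0.64442971],
       [-0.14466076,  0.01159501,  0.98941337, -0.92927877],
       [ 0.        ,  0.        ,  0.        ,  1.        ]])}
side {'K': array([[509.45653382,   0.        , 315.33075627],
       [  0.        , 509.45653382, 201.01637851],
       [  0.        ,   0.        ,   1.        ]]), 'k1': -0.0033418873113950226, 'view': array([[ 0.91503203, -0.40331164,  0.00749014, -0.56622965],
       [ 0.23798439,  0.55474453,  0.79725902, -0.24951248],
       [-0.32569895, -0.727735  ,  0.60359089, -0.88107529],
       [ 0.        ,  0.        ,  0.        ,  1.        ]])}
```

View pics/top0.png

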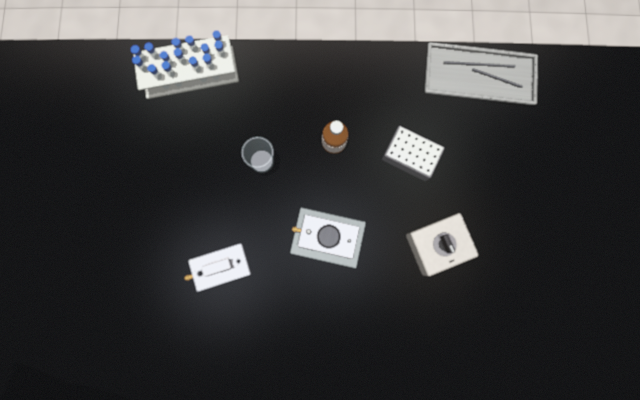

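View pics/side0.png

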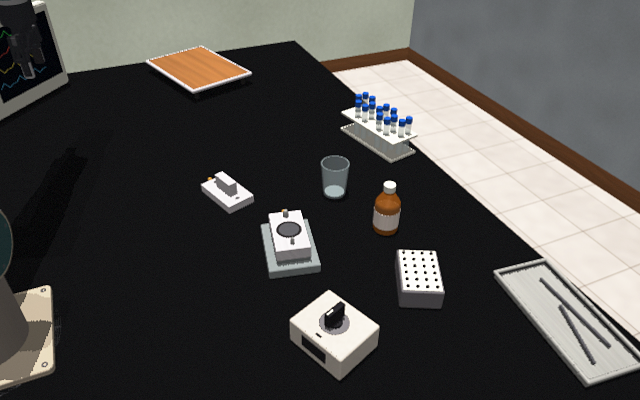

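The top view shows the stand's lower half at (330,236), its barb at (296,230). The upper half is at (219,268) with its barb at (188,277), and the control box at (443,244) with its key at (446,243). The bystanders are farther ahead, in rows 130–155. Next I'll measure with depth, using height bands and rectangles.

```bash
cat > h.py <<'E'
import numpy as np,cv2
from station import arm
def rays(n,uv):
    c=arm.calibration(n);K=c['K'];V=c['view'];uv=np.asarray(uv,float).reshape(-1,2)
    dxy=(uv-K[:2,2])/K[0,0]; s=dxy.copy()
    for _ in range(8): s=dxy/(1+c['k1']*(s**2).sum(1,keepdims=True))
    d=np.c_[s[:,0],-s[:,1],-np.ones(len(s))]
    return -V[:3,:3].T@V[:3,3], d@V[:3,:3]   # d scaled to unit depth
def onplane(n,uv,z):
    o,d=rays(n,uv); return o+d*((z-o[2])/d[:,2])[:,None]
def cloud(n,depth):
    v,u=np.mgrid[:400,:640]; o,d=rays(n,np.c_[u.ravel(),v.ravel()])
    return (o+d*depth.reshape(-1,1)).reshape(400,640,3)
def rect(n,mask,z):
    """largest blob's outline cast on plane z -> centre, sizes, long-axis angle deg"""
    cs,_=cv2.findContours(mask.astype(np.uint8),cv2.RETR_EXTERNAL,cv2.CHAIN_APPROX_NONE)
    k=max(cs,key=cv2.contourArea)[:,0]
    P=onplane(n,k,z)[:,:2]; (c,(a,b),t)=cv2.minAreaRect((P*1000).astype(np.float32))
    if a<b: a,b,t=b,a,t+90
    return np.round(c,1),round(a,1),round(b,1),round((t+90)%180-90,2),len(k)
def win(x0,x1,y0,y1):
    m=np.zeros((400,640),bool); m[y0:y1,x0:x1]=1; return m
E
python3 - <<'E'
from h import *
f=np.load('top0.npz');p,d=f['p'],f['d'];C=cloud('top',d);z=C[...,2];b=p.astype(int)
W=dict(low=win(285,375,200,275),up=win(175,260,235,300),box=win(400,485,205,285))
for k,w in W.items(): 
    h=np.histogram(z[w],bins=np.arange(-.01,.12,.005)); print(k,h[0])
print('low top',rect('top',W['low']&(abs(z-.06)<.006)&(b.min(2)>150),.06), rect('top',W['low']&(abs(z-.022)<.008),.022))
print('plate',rect('top',W['up']&(z>.012)&(b.min(2)>120),.02))
print('rib',rect('top',W['up']&(z>.045),.054))
print('box',rect('top',W['box']&(abs(z-.055)<.006)&(b.min(2)>140),.055))
print('key',rect('top',W['box']&(z>.08),.09))
r=b[...,0]-b[...,2]
for k in('low','up'):
    m=W[k]&(r>60); q=np.argwhere(m)[:,::-1]; print(k,'barb',onplane('top',[q[:,0].min(),q[q[:,0]<q[:,0].min()+2][:,1].mean()],.046 if k=='low' else .01),len(q))
big=cv2.resize(p[195:300,170:490,::-1],None,fx=2.5,fy=2.5,interpolation=cv2.INTER_CUBIC);cv2.imwrite('pics/crop.png',big)
E
```

```text
low [   0 1218 2284   43    1  106 1080  112    0    4    4   25   21  537
 1237   19   19   17    0    0    0    0    0    0    0]
up [   5 1307 2397   50   39  527  835   14    9    6    7   10  180  118
    0    0    0    0    0    0    0    0    0    0    0]
box [   3 1430 2564   65   18   26   22   31   25   24   21   33  823 1487
   37   12   17    9   18   52   61    0    0    0    0]
low top (array([564.8,  19.9]), 119.7, 70.2, 77.6, 169) (array([564.8,  19.9]), 149.7, 104.9, 77.57, 389)
plate (array([497.4, 260. ]), 122.6, 71.0, -71.09, 161)
rib (array([497.6, 259.8]), 61.5, 22.2, -71.19, 72)
box (array([ 548.9, -229.6]), 118.7, 99.4, -68.31, 181)
key (array([ 548.6, -229.9]), 40.3, 14.6, 20.35, 44)
low barb [[0.58166165 0.09825808 0.046     ]] 33
up barb [[0.4743941  0.33631705 0.01      ]] 31
```

View pics/crop.png

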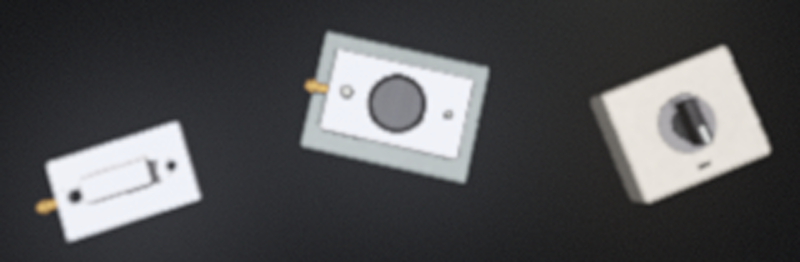

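Every measured size matches the spec: plate 120×70, rib 60×22, box 120×100, key 40×12. Poses:

| Part | Centre (m) | Yaw |
|---|---|---|
| Seat | (0.565, 0.020) | -12.4° |
| Upper half | (0.4975, 0.260) | +18.9° |
| Key | (0.549, -0.230) | +x axis at 21.5° |

Next I'll compute the move above the key.

```bash
cat >> h.py <<'E'
from scipy.spatial.transform import Rotation as Ro
def goal(pos,yang):
    s=arm.get_state(); R=s['eef_rot']; a=np.radians(yang)
    T=np.array([[-np.sin(a),np.cos(a),0],[np.cos(a),np.sin(a),0],[0,0,-1]])
    print('off cm',np.round(R.T@(np.array(pos)-s['ee_pos'])*100,2),'dr',np.round(Ro.from_matrix(R.T@T).as_rotvec(degrees=True),2))
def st():
    s=arm.get_state(); R=s['eef_rot']
    print('t',s['t'],'pos',np.round(s['ee_pos'],4),'yang',round(np.degrees(np.arctan2(R[1,1],R[0,1])),2),'tilt',np.round(R[:,2],4),'F',np.round(s['ft_force'],1),'M',np.round(s['moment'],2),'w',round(s['gripper_width'],4),'g',round(s['grip_force'],1),'q',np.round(s['q'],2))
E
python3 -c "
from h import *
goal([.549,-.230,.150],111.5)"
```

```text
off cm [-58.76 -71.95   8.16] dr [ -0.11  -0.05 -35.01]
```

Request:
{"name": "arm_command", "arguments": {
  "gripper": [100,100,100,100,100,100,100,100,100,100,100,100,100,100,100,100,100,100,100,100],
  "offset": [
    [-58.8,-72.0,0],
    [-58.8,-72.0,0],
    [-58.8,-72.0,0],
    [-58.8,-72.0,0],
    [-58.8,-72.0,0],
    [-58.8,-72.0,0],
    [-58.8,-72.0,0],
    [-58.8,-72.0,0],
    [-58.8,-72.0,0],
    [-58.8,-72.0,0],
    [-58.8,-72.0,0],
    [-58.8,-72.0,0],
    [-58.8,-72.0,0],
    [-58.8,-72.0,0],
    [-58.8,-72.0,0],
    [-58.8,-72.0,0],
    [-58.8,-72.0,8.2],
    [-58.8,-72.0,8.2],
    [-58.8,-72.0,8.2],
    [-58.8,-72.0,8.2]
  ],
  "dr": [
    [0,0,0],
    [0,0,0],
    [0,0,0],
    [0,0,-35],
    [0,0,-35],
    [0,0,-35],
    [0,0,-35],
    [0,0,-35],
    [0,0,-35],
    [0,0,-35],
    [0,0,-35],
    [0,0,-35],
    [0,0,-35],
    [0,0,-35],
    [0,0,-35],
    [0,0,-35],
    [0,0,-35],
    [0,0,-35],
    [0,0,-35],
    [0,0,-35]
  ],
  "newtons": 40
}}

```text
t: 2.6
ee_pos: [0.5502, -0.2296, 0.1505]
eef_rot: [[-0.93, -0.367, 0.001], [-0.367, 0.93, -0.001], [-0.001, -0.001, -1.0]]
ft_force: [0.8, -0.3, -0.4]
gripper_width: 0.0858
grip_force: 0.0
```

```bash
python3 - <<'E'
from h import *
st(); goal([.549,-.230,.069],111.5)
p,d=arm.grab_frame('side'); cv2.imwrite('pics/s1.png',p[100:400,200:520,::-1].repeat(2,0).repeat(2,1)[:600])
E
```

```text
t 2.6 pos [ 0.5502 -0.2296  0.1505] yang 111.52 tilt [ 1.4e-03 -7.0e-04 -1.0e+00] F [ 0.8 -0.3 -0.4] M [-0.06  0.   -0.01] w 0.0858 g 0.0 q [-0.5   0.28 -0.2   1.09  0.   -0.88]
off cm [0.13 0.01 8.15] dr [-0.07  0.06  0.02]
```

View pics/s1.png

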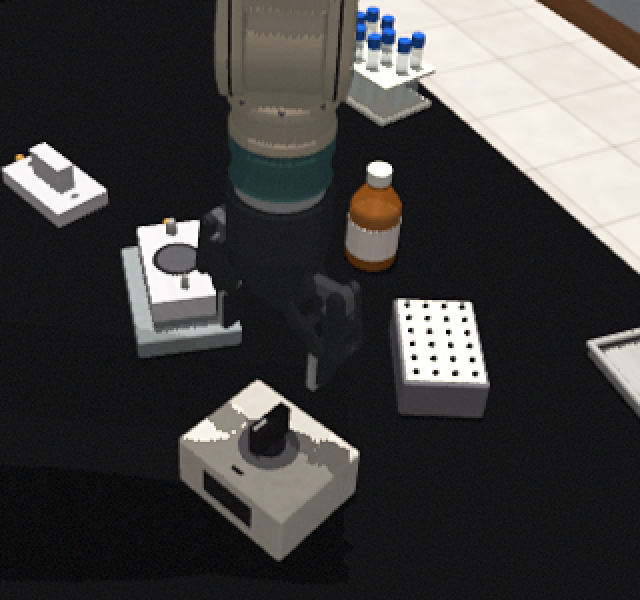

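The gripper stands above the key: fingertips at (325,385) and (228,320) in the crop, key at (268,432). The bystanders are clear. Next: descend and close.

Request:
{"name": "arm_command", "arguments": {
  "gripper": [100,100,100,100,0,0,0,0,0,0,0,0],
  "offset": [
    [0.1,0,4],
    [0.1,0,8],
    [0.1,0,8],
    [0.1,0,8],
    [0.1,0,8],
    [0.1,0,8],
    [0.1,0,8],
    [0.1,0,8],
    [0.1,0,8],
    [0.1,0,8],
    [0.1,0,8],
    [0.1,0,8]
  ],
  "dr": [
    [0,0,0],
    [0,0,0],
    [0,0,0],
    [0,0,0],
    [0,0,0],
    [0,0,0],
    [0,0,0],
    [0,0,0],
    [0,0,0],
    [0,0,0],
    [0,0,0],
    [0,0,0]
  ],
  "newtons": 40
}}

```text
t: 4.15
ee_pos: [0.5492, -0.2313, 0.0698]
eef_rot: [[-0.931, -0.366, 0.001], [-0.366, 0.931, -0.002], [-0.0, -0.003, -1.0]]
ft_force: [0.4, -5.4, 1.3]
gripper_width: 0.0111
grip_force: 43.4
```

```bash
python3 -c "
from h import *
st()"
```

```text
t 4.15 pos [ 0.5492 -0.2313  0.0698] yang 111.47 tilt [ 0.001  -0.0023 -1.    ] F [ 0.4 -5.4  1.3] M [-0.99  0.    0.02] w 0.0111 g 43.4 q [-0.51  0.35 -0.29  0.93 -0.   -0.88]
```

Request:
{"name": "arm_command", "arguments": {
  "gripper": [0,0,0,0,0,0,0,0,0,0,0],
  "offset": [
    [0,-0.1,0],
    [0,-0.1,0],
    [0,-0.1,0],
    [0,-0.1,0],
    [0,-0.1,0],
    [0,-0.1,0],
    [0,-0.1,0],
    [0,-0.1,0],
    [0,-0.1,0],
    [0,-0.1,0],
    [0,-0.1,0]
  ],
  "dr": [
    [0,0,0],
    [0,0,10],
    [0,0,20],
    [0,0,30],
    [0,0,40],
    [0,0,48],
    [0,0,54],
    [0,0,57],
    [0,0,58.5],
    [0,0,58.5],
    [0,0,58.5]
  ]
}}

```text
t: 5.52
ee_pos: [0.5493, -0.2312, 0.0698]
eef_rot: [[-0.799, 0.601, 0.001], [0.601, 0.799, -0.0], [-0.001, 0.0, -1.0]]
ft_force: [-0.1, -2.9, 4.6]
gripper_width: 0.0108
grip_force: 44.2
```

```bash
python3 -c "
from h import *
st()"
```

```text
t 5.525 pos [ 0.5493 -0.2312  0.0698] yang 53.07 tilt [ 7.e-04 -4.e-04 -1.e+00] F [-0.1 -2.9  4.6] M [-0.67  0.06  0.44] w 0.0108 g 44.2 q [-0.51  0.35 -0.28  0.93  0.    0.14]
```

The wrist moment of 0.44 N m is well above the spring's 0.10, so the key is on its stop. Releasing.

Request:
{"name": "arm_command", "arguments": {
  "gripper": [0,100,100,100,100,100,100,100,100,100,100],
  "offset": [
    [0,0,0],
    [0,0,0],
    [0,0,0],
    [0,0,0],
    [0,0,0],
    [0,0,0],
    [0,0,0],
    [0,0,-6],
    [0,0,-12],
    [0,0,-16],
    [0,0,-16]
  ],
  "dr": [
    [0,0,0],
    [0,0,0],
    [0,0,0],
    [0,0,0],
    [0,0,0],
    [0,0,0],
    [0,0,0],
    [0,0,0],
    [0,0,0],
    [0,0,0],
    [0,0,0]
  ]
}}

```text
t: 6.9
ee_pos: [0.5517, -0.2325, 0.2343]
eef_rot: [[-0.798, 0.602, 0.008], [0.602, 0.799, -0.004], [-0.009, 0.001, -1.0]]
ft_force: [0.5, -0.4, 0.3]
gripper_width: 0.0858
grip_force: 0.0
```

```bash
python3 - <<'E'
from h import *
st()
# rib: closing axis = upper x (18.9deg) or its reverse 198.9
goal([.4975,.260,.225],18.9); goal([.4975,.260,.225],198.9-360)
E
```

```text
t 6.9 pos [ 0.5517 -0.2325  0.2343] yang 52.99 tilt [ 0.0083 -0.0044 -1.    ] F [ 0.5 -0.4  0.3] M [-0.03 -0.01 -0.01] w 0.0858 g 0.0 q [-0.51  0.22 -0.09  1.25  0.    0.14]
off cm [33.98 36.06  0.67] dr [ 0.24  0.49 34.09]
off cm [33.98 36.06  0.67] dr [  -0.64    0.31 -145.91]
```

Request:
{"name": "arm_command", "arguments": {
  "gripper": [100,100,100,100,100,100,100,100,100,100,100,100,100,100],
  "offset": [
    [34,36,0],
    [34,36,0],
    [34,36,0],
    [34,36,0],
    [34,36,0],
    [34,36,0],
    [34,36,0],
    [34,36,0],
    [34,36,0],
    [34,36,0],
    [34,36,8],
    [34,36,12],
    [34,36,12],
    [34,36,12]
  ],
  "dr": [
    [0,0,0],
    [0,0,34],
    [0,0,34],
    [0,0,34],
    [0,0,34],
    [0,0,34],
    [0,0,34],
    [0,0,34],
    [0,0,34],
    [0,0,34],
    [0,0,34],
    [0,0,34],
    [0,0,34],
    [0,0,34]
  ]
}}

```text
t: 8.65
ee_pos: [0.4956, 0.2604, 0.1109]
eef_rot: [[-0.324, 0.946, 0.002], [0.946, 0.324, 0.0], [-0.0, 0.002, -1.0]]
ft_force: [0.9, -0.4, 0.3]
gripper_width: 0.0851
grip_force: 0.0
```

```bash
python3 - <<'E'
from h import *
st(); goal([.4975,.260,.028],18.9)
p,d=arm.grab_frame('top');C=cloud('top',d);z=C[...,2]
print('key',rect('top',win(400,485,205,285)&(z>.08),.09))
cv2.imwrite('pics/t2.png',p[190:310,160:490,::-1].repeat(2,0).repeat(2,1))
E
```

```text
t 8.65 pos [0.4956 0.2604 0.1109] yang 18.89 tilt [ 1.8e-03  4.0e-04 -1.0e+00] F [ 0.9 -0.4  0.3] M [-0.05  0.03  0.04] w 0.0851 g 0.0 q [ 0.37  0.25 -0.33  0.99 -0.    1.61]
off cm [-0.1   0.16  8.29] dr [ 0.1   0.01 -0.01]
key (array([ 548.6, -229.9]), 40.4, 14.3, 21.7, 43)
```

View pics/t2.png

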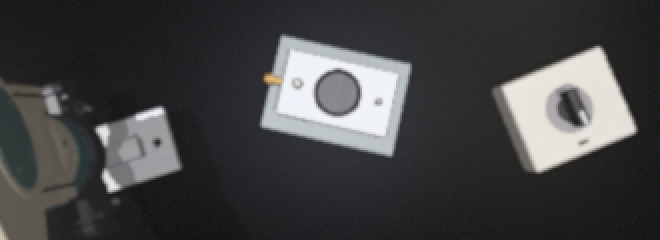

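The key is back at its rest angle (pixel (570,106) in the crop, 21.7°). The gripper is above the upper half. Next: descend and grip.

Request:
{"name": "arm_command", "arguments": {
  "gripper": [100,100,100,100,0,0,0,0,0,0,0,0],
  "offset": [
    [-0.1,0.15,4],
    [-0.1,0.15,7],
    [-0.1,0.15,8.3],
    [-0.1,0.15,8.3],
    [-0.1,0.15,8.3],
    [-0.1,0.15,8.3],
    [-0.1,0.15,8.3],
    [-0.1,0.15,8.3],
    [-0.1,0.15,8.3],
    [-0.1,0.15,8.3],
    [-0.1,0.15,8.3],
    [-0.1,0.15,8.3]
  ],
  "dr": [
    [0,0,0],
    [0,0,0],
    [0,0,0],
    [0,0,0],
    [0,0,0],
    [0,0,0],
    [0,0,0],
    [0,0,0],
    [0,0,0],
    [0,0,0],
    [0,0,0],
    [0,0,0]
  ],
  "newtons": 100
}}

```text
t: 10.2
ee_pos: [0.4969, 0.2611, 0.0273]
eef_rot: [[-0.325, 0.946, 0.002], [0.946, 0.325, 0.001], [0.0, 0.002, -1.0]]
ft_force: [-0.7, 0.1, 5.8]
gripper_width: 0.0205
grip_force: 99.2
```

```bash
python3 -c "
from h import *
st()"
```

```text
t 10.2 pos [0.4969 0.2611 0.0273] yang 18.99 tilt [ 1.8e-03  8.0e-04 -1.0e+00] F [-0.7  0.1  5.8] M [ 0.02  0.13 -0.01] w 0.0205 g 99.2 q [ 0.37  0.35 -0.4   0.82  0.    1.61]
```

```bash
python3 -c "
from h import *
goal([.5651,.0211,.137],-12.4)"
```

```text
off cm [-24.91  -1.34 -10.98] dr [ 0.11 -0.04 31.39]
```

Request:
{"name": "arm_command", "arguments": {
  "gripper": [0,0,0,0,0,0,0,0,0,0,0,0,0,0,0],
  "offset": [
    [0,0,-3],
    [0,0,-7],
    [0,0,-11],
    [0,0,-11],
    [-5,-0.3,-11],
    [-10,-0.5,-11],
    [-15,-0.8,-11],
    [-20,-1.1,-11],
    [-23.5,-1.3,-11],
    [-24.9,-1.3,-11],
    [-24.9,-1.3,-11],
    [-24.9,-1.3,-11],
    [-24.9,-1.3,-11],
    [-24.9,-1.3,-11],
    [-24.9,-1.3,-11]
  ],
  "dr": [
    [0,0,0],
    [0,0,0],
    [0,0,0],
    [0,0,0],
    [0,0,6],
    [0,0,12],
    [0,0,18],
    [0,0,24],
    [0,0,29],
    [0,0,31.4],
    [0,0,31.4],
    [0,0,31.4],
    [0,0,31.4],
    [0,0,31.4],
    [0,0,31.4]
  ]
}}

```text
t: 12.08
ee_pos: [0.5646, 0.0215, 0.1365]
eef_rot: [[0.214, 0.977, 0.0], [0.977, -0.214, 0.0], [0.0, 0.0, -1.0]]
ft_force: [0.1, -0.6, -4.9]
gripper_width: 0.0203
grip_force: 99.1
```

```bash
python3 - <<'E'
from h import *
st(); goal([.5651,.0211,.137],-12.4)
for n in('side','top'):
    p,d=arm.grab_frame(n); np.savez(n+'3.npz',p=p,d=d)
    if n=='side': a=p[140:310,200:380]
    else: b=p[170:300,260:400]
a=cv2.resize(a,None,fx=2.2,fy=2.2); b=cv2.resize(b,(400,374))
cv2.imwrite('pics/c3.png',np.hstack([a,b])[:,:,::-1])
E
```

```text
t 12.075 pos [0.5646 0.0215 0.1365] yang -12.36 tilt [ 3.e-04  1.e-04 -1.e+00] F [ 0.1 -0.6 -4.9] M [ 0.05 -0.05 -0.03] w 0.0203 g 99.1 q [-0.08  0.24 -0.28  1.05  0.    1.71]
off cm [-0.03  0.05 -0.05] dr [ 0.02 -0.01  0.04]
```

View pics/c3.png

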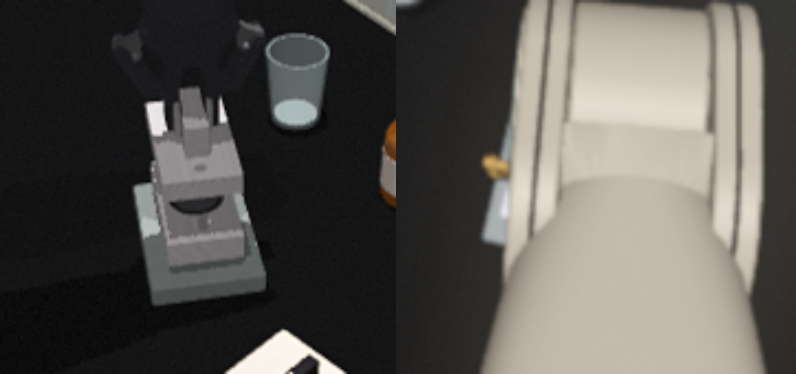

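Side view: the upper half hangs above the lower one, its front edge at (200,180) against the lower's at (207,245) in the crop. In the top view both barbs lie one over the other at (495,167). I'll compare the faces' positions in the seat frame using side depth.

```bash
python3 - <<'E'
from h import *
f=np.load('side3.npz');C=cloud('side',f['d']);P=C.reshape(-1,3)
a=np.radians(-12.4);ex=np.array([np.cos(a),np.sin(a)]);ey=np.array([-np.sin(a),np.cos(a)])
q=np.c_[(P[:,:2]-[.565,.020])@ex,(P[:,:2]-[.565,.020])@ey,P[:,2]]*1000
for n,lo,hi in(('low',36,57),('up',112,127)):
    m=(q[:,2]>lo)&(q[:,2]<hi)&(abs(q[:,0])<45)&(q[:,1]<-52)&(q[:,1]>-70)
    s=q[m]; A=np.c_[np.ones(m.sum()),s[:,0]]; k=np.linalg.lstsq(A,s[:,1],rcond=None)[0]
    med=np.median(s[:,1]);print(n,m.sum(),'front y',round(med,2),'fit',np.round(k,4),'x ends',np.round(np.percentile(s[:,0],[0.5,2,98,99.5]),1))
    m=(q[:,2]>lo)&(q[:,2]<hi)&(q[:,0]<-28)&(q[:,0]>-45)&(abs(q[:,1])<50)
    s=q[m];
    if m.sum()>20: print('  left face n',m.sum(),'x med',round(np.median(s[:,0]),2),'slope',np.round(np.polyfit(s[:,1],s[:,0],1),4))
m=(abs(q[:,0])<40)&(abs(q[:,1])<70)&(q[:,2]>100)&(q[:,2]<140); print(np.histogram(q[m,2],bins=range(100,141,2)))
E
```

```text
low 285 front y -61.89 fit [-6.17015e+01  3.40000e-03] x ends [-33.  -32.5  34.5  35.1]
  left face n 51 x med -33.09 slope [-3.70000e-03 -3.25483e+01]
up 261 front y -61.45 fit [-6.09329e+01 -1.25000e-02] x ends [-34.4 -33.9  34.2  34.9]
  left face n 50 x med -33.54 slope [ 2.20000e-03 -3.24918e+01]
(array([  0,   0,   0,   8,  29,  31,  38,  33,  35,  35,  33,  49,  91,
       477, 283,  19,   9,  12,   9,  13]), array([100, 102, 104, 106, 108, 110, 112, 114, 116, 118, 120, 122, 124,
       126, 128, 130, 132, 134, 136, 138, 140]))
```

The two halves agree to about 0.5 mm. I'll correct by that much, then descend onto the dowels.

Request:
{"name": "arm_command", "arguments": {
  "gripper": [0,0,0,0,0,0,0,0],
  "offset": [
    [-0.05,0.05,1],
    [-0.05,0.05,2],
    [-0.05,0.05,2.8],
    [-0.05,0.05,3.2],
    [-0.05,0.05,3.4],
    [-0.05,0.05,3.6],
    [-0.05,0.05,3.8],
    [-0.05,0.05,3.8]
  ],
  "dr": [
    [0,0,0],
    [0,0,0],
    [0,0,0],
    [0,0,0],
    [0,0,0],
    [0,0,0],
    [0,0,0],
    [0,0,0]
  ]
}}

```text
t: 13.18
ee_pos: [0.565, 0.0204, 0.0983]
eef_rot: [[0.215, 0.977, -0.0], [0.977, -0.215, 0.0], [-0.0, -0.0, -1.0]]
ft_force: [1.4, 0.5, -4.7]
gripper_width: 0.0205
grip_force: 99.1
```

```bash
python3 -c "
from h import *
st()"
```

```text
t 13.175 pos [0.565  0.0204 0.0983] yang -12.41 tilt [-0.  0. -1.] F [ 1.4  0.5 -4.7] M [-0.   -0.01 -0.05] w 0.0205 g 99.1 q [-0.08  0.28 -0.33  0.97  0.    1.71]
```

Engaged on the dowels (underside about 71 mm) with almost no side force. Continuing to flush, then pressing.

Request:
{"name": "arm_command", "arguments": {
  "gripper": [0,0,0,0,0,0,0,0,0,0],
  "offset": [
    [0,0,0.3],
    [0,0,0.6],
    [0,0,0.9],
    [0,0,1.1],
    [0,0,1.25],
    [0,0,1.25],
    [0,0,1.45],
    [0,0,1.65],
    [0,0,1.8],
    [0,0,1.8]
  ],
  "dr": [
    [0,0,0],
    [0,0,0],
    [0,0,0],
    [0,0,0],
    [0,0,0],
    [0,0,0],
    [0,0,0],
    [0,0,0],
    [0,0,0],
    [0,0,0]
  ]
}}

```text
t: 14.42
ee_pos: [0.565, 0.0204, 0.0812]
eef_rot: [[0.215, 0.977, 0.0], [0.977, -0.215, -0.0], [-0.0, 0.0, -1.0]]
ft_force: [-6.0, 0.8, 7.2]
gripper_width: 0.0201
grip_force: 100.8
```

```bash
python3 -c "
from h import *
st()"
```

```text
t 14.425 pos [0.565  0.0204 0.0812] yang -12.41 tilt [ 0.e+00 -1.e-04 -1.e+00] F [-6.   0.8  7.2] M [ 0.07  1.04 -0.03] w 0.0201 g 100.8 q [-0.08  0.29 -0.34  0.93 -0.    1.71]
```

Request:
{"name": "arm_command", "arguments": {
  "gripper": [0,0,0,0,0],
  "offset": [
    [-0.0,-0.05,0.15],
    [0,-0.05,0.25],
    [0,-0.05,0.3],
    [0,-0.05,0.3],
    [0,-0.05,0.3]
  ],
  "dr": [
    [0,0,0],
    [0,0,0],
    [0,0,0],
    [0,0,0],
    [0,0,0]
  ]
}}

```text
t: 15.05
ee_pos: [0.565, 0.0204, 0.0793]
eef_rot: [[0.215, 0.977, 0.001], [0.977, -0.215, -0.0], [-0.0, 0.001, -1.0]]
ft_force: [-7.1, -0.2, 12.4]
gripper_width: 0.0202
grip_force: 101.6
```

```bash
python3 -c "
from h import *
st()"
```

```text
t 15.05 pos [0.565  0.0204 0.0793] yang -12.41 tilt [ 1.2e-03 -3.0e-04 -1.0e+00] F [-7.1 -0.2 12.4] M [ 0.11  1.41 -0.01] w 0.0202 g 101.6 q [-0.08  0.3  -0.35  0.93 -0.    1.71]
```

Request:
{"name": "arm_command", "arguments": {
  "gripper": [0,0,0,0],
  "offset": [
    [0,0,0.1],
    [0,0,0.2],
    [0,0,0.2],
    [0,0,0.2]
  ],
  "dr": [
    [0,0,0],
    [0,0,0],
    [0,0,0],
    [0,0,0]
  ]
}}

```text
t: 15.55
ee_pos: [0.5651, 0.0204, 0.0793]
eef_rot: [[0.215, 0.977, 0.002], [0.977, -0.215, -0.0], [-0.0, 0.002, -1.0]]
ft_force: [-10.6, 0.6, 24.5]
gripper_width: 0.0202
grip_force: 103.1
```

```bash
python3 - <<'E'
from h import *
st()
p,d=arm.grab_frame('side');C=cloud('side',d);P=C.reshape(-1,3)
a=np.radians(-12.4);ex=np.array([np.cos(a),np.sin(a)]);ey=np.array([-np.sin(a),np.cos(a)])
q=np.c_[(P[:,:2]-[.565,.020])@ex,(P[:,:2]-[.565,.020])@ey,P[:,2]]*1000
m=(abs(q[:,0])<30)&(q[:,1]<-35)&(q[:,1]>-56)&(q[:,2]>60); print('plate top z',np.median(q[m,2]),m.sum())
f=np.load('side3.npz');
cv2.imwrite('pics/c4.png',cv2.resize(p[140:310,200:380],None,fx=3,fy=3)[:,:,::-1])
E
```

```text
t 15.55 pos [0.5651 0.0204 0.0793] yang -12.41 tilt [ 1.5e-03 -5.0e-04 -1.0e+00] F [-10.6   0.6  24.5] M [ 0.09  2.37 -0.05] w 0.0202 g 103.1 q [-0.08  0.3  -0.35  0.93 -0.    1.71]
plate top z 447.0796953175301 4047
```

View pics/c4.png

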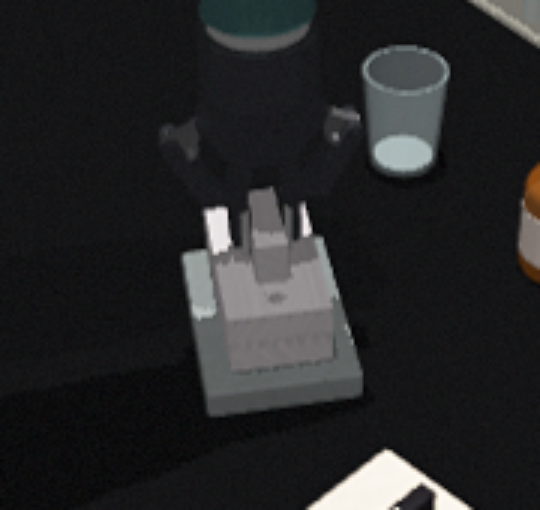

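The picture shows the halves flush, their joint line at about (280,325), and pressed low on the base. Pushing with 12 N more moved the tool no further down (z stays at 79.3 mm, the predicted bottom), so it is on the stop. Handing in.

```bash
python3 -c "
from station import arm
print(arm.hand_in())"
```

```text
the job is handed in; nothing more can be done
None
```

The job is handed in, with no verdict returned: the key was turned to its stop and sprang back, and the upper half sits flush on the dowels, still gripped and pressed to the bottom stop at about 25 N. I kept every path clear of the bottle, beaker and tip box but did not re-measure them at the end.

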